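Unlock the block heater and hold its lid at the balance point

ROBOT

A 6-joint arm with a two-finger parallel gripper is mounted at the origin on the work surface. World frame = base frame: x ahead of the robot, y to its left, z up, the work surface at z = 0. Lengths are in m, angles in rad, forces in N, time in s.
With the tool pointing down it reaches from about 0.35 to 0.85 m from the base axis. Payload 8.1 kg.
Tool frame: the origin (TCP) lies midway between the tips of the shut fingers; the grasp point (between the pads) lies 19 mm behind it; z points along the fingers, y is the direction in which the jaws open and shut (so a half turn about z gives the same grasp; the last joint's range is limited). The gripper opens to 93 mm and grips with 3 to 60 N. Pads are 15 mm wide; open, the fingers measure 128 mm over their backs; the gripper's body (75 mm by 188 mm) begins 65 mm behind the grasp point.
Start: joints at [1.209, 0.13, 1.488, -0, 1.523, -0.085], TCP at [0.164, 0.577, 0.219] pointing down, gripper open.
Joint ranges: [-2.96, 2.96], [-0.89, 2.26], [0.02, 2.5], [-1.34, 4.48], [0, 2.73], [-2.66, 2.66]. Speed limits (rad/s): [2.39, 2.39, 2.79, 3.14, 3.14, 3.14].

INTERFACE

Orientations are given as a rotation vector (axis times angle).
In Python, from plant import robot gives the robot as it stands. The module is installed in compiled form; this text tells all that it offers.
- The arm moves only by the shell command python3 -m pendant 'ROWS' [FORCE]. ROWS is JSON, a list of rows, each an object with "translation": the shift along the tool's x, y, z in mm, a list of three; "twist": the turn, a rotation vector about the tool's x, y, z in rad, a list of three; "grip": the opening, from -1 (shut) to 1 (fully open). A call has exactly 10 rows; each row shifts and turns the pose as measured when the row begins, along the tool's axes as they then stand; what a row does not reach is not made up. A row lasts 1/10 s, in which the tool goes at most 50 mm and 8.59 degrees, less where a joint would pass 70% of its speed; a pose out of reach is approached as far as the arm can. A call is refused whole if a number of a shift passes 50 or a number of a turn 0.15, either way. A call with a gripper value outside its range is refused whole. The fingers move at their own pace and stop on an object; FORCE is the grip in N (left out, the last holds). Time passes only in rows, so rows that do not move let the fingers close, or fill a call up. It gives the time, the measured TCP pose, the force and the opening at its end, in the units of the state.
- robot.read_state(): the state, without advancing time (a new reading comes with each control period).
- robot.read_camera(name): name is "scene" or "top" or "wrist"; returns (picture, depth): 384x512x3 uint8, red, green, blue; 384x512 float32, m along the optical axis (not along the pixel's ray), 0 where there is no reading.
- robot.camera_info(name): a dict with "vertical_fov" (degrees; the focal length in pixels is half the picture's height over the tangent of half this angle, whatever the lens; pixels are square), "cx", "cy" (the principal point, pixels), "cam_to_world" (4x4, takes a point from camera to world coordinates). Camera axes: x right, y up, looking along -z (the intrinsics and any distortion apply to the point x, -y, -z); pixel columns grow to the right and rows downward; lengths in m; the calibration is good to about 2 mm. A picture is of the moment at which its call begins: read the wrist's pose just before it. camera_info takes no time and is no camera call; for the wrist camera it gives the pose at the moment of the call.
- robot.close_job(): hands the job in, once; it reports no verdict.
The state is a dict: "t": time; "q": joint angles; "dq": joint speeds; "joint_torque": joint torques, N m; "tool_pos": TCP position; "orientation": TCP orientation; "force": force on the tool from outside, world axes, zero at the start; "wrist_torque": the same for the moment, N m; "opening": finger opening in m.
Only numpy, scipy, OpenCV 4.12 (cv2) and the standard library are available. Lean on these libraries where they do the work, as an engineer would, in place of code of your own. Each camera call takes 0.05 s, during which the arm holds its last target. There are 200 camera calls.

TASK

Pull the snap-in lock pin out of the side of the block heater while its lid is still shut, and put the pin in the metal tray. Then lift the lid by its front bar to its balance point, where it would fall neither shut nor open, and hold it still there so that I can refit its stay: finish while still gripping the bar. Do not let the lid fall over backwards, and leave everything else where it stands.

Things in the scene. Friction and masses are not known exactly. Their poses are not given: they have to be found in the camera images.
- heater: White dry-block heater, fixed on the bench. Origin: centre of its footprint on the bench; x runs from the low front console (x -150 to -65 mm, 40 to 52 mm high) to the hinge side, y to its left as seen from the front (from -x), z up. Housing: x -65 to 100 mm, y -93 to 93 mm, 88 mm high. On its right side (negative y) stands a grey pin socket, 44 by 37 mm, 88 mm high.
- lid (a joint): Lid angle, rad: 0 shut, growing as the front edge rises; stops at 0 and 2.2. The hinge is free: left alone the lid falls shut or open. It balances at 1.28 (within 0.02): the grey plate then still leans 17 degrees short of upright, because of the heavy white dome on its outside. Lid mass 0.5 kg, may vary by a quarter; raising the bar takes about 2.5 N.
- lid_hinge (a point): Middle of the lid's hinge line (along the heater's y), at heater x 85 mm, y 0, 96 mm above the bench, at the lid's far edge. The lid is a grey plate 150 by 170 by 12 mm with a white dome 110 by 130 mm on it, its top 154 mm above the bench when shut. An ear on its right side has a 14 mm square hole for the lock pin.
- lid_bar (a point): Steel grip bar before the lid, part of it: round rod 12 mm thick, 108 mm long along the heater's y, on two arms 50 mm either side of its middle. This point: middle of the rod, 195 mm from the hinge line, 96 mm above the bench when shut. 39 mm are free between rod and lid, 90 mm between the arms, 38 mm below it. The rod can turn in a grip, so a gripper can point down all the way.
- pin: Loose lock pin, 40 g: steel shank 10 by 10 by 40 mm under a flat black grip 14 (x) by 36 (y) by 26 mm high. Origin: centre of the foot; z up along the pin, grip from z 40 to 66 mm. It starts upright in the socket, at heater x -20, y -115 mm, axes as the heater's, foot 62 mm above the bench. Sprung rollers hold it: a straight upward pull of about 12 N snaps it out; clear after 45 mm.
- pin_mid (a point): Point on the lock pin's axis 35 mm above its foot, near its centre of mass.
- tray: Fixed square metal tray, 150 by 150 mm, rim 22 mm high, walls and floor 4 mm thick, on the bench left or right of the heater. Origin: centre of its underside; x and y along its sides.
- tipbox: Bystander: box of pipette tips, 85 by 120 mm, 68 mm high, on the other side of the heater from the tray. Origin: centre of its underside.
- bottle: Bystander: glass bottle with blue cap, 72 mm wide, 150 mm high. Origin: centre of its underside.
- rack: Bystander: tube rack, 70 by 150 mm, 59 mm high. Origin: centre of its underside.
- beaker: Bystander: clear beaker, 70 mm wide, 80 mm high. Origin: centre of its underside.
- jar: Bystander: amber jar, 60 mm wide, 75 mm high. Origin: centre of its underside.
- stay: Bystander: the loose lid stay, a flat steel strip 17 cm long, 8 mm high, lying on the bench behind the heater. Origin: centre of its underside.
There are look-alikes about, which are no part of the job. Leave any turquoise look-alike of the pin alone.

How it is judged:
By the outcome, as a careful person would: the job done as asked, in the order asked, and still so for the second after the job is handed in, while the arm keeps its last pose, push and grip.
It also fails if it takes over 58 s, if anything falls off the work surface, if the arm or the gripper's body presses on something with over 40 N, if the wrist force passes 120 N, or if a joint passes its speed limit or range.

## Working session

There is one attempt and no reset: what is moved stays moved. The work goes in short steps, Python scripts to look and compute and a shell command to move; the robot and the scene stay as the last step left them, time stands still between calls to the robot, and variables do not carry over. Pictures are saved under pics/ and viewed, about 8 in all and at most 12, crops included, and the job is handed in when it is done.

```bash
mkdir -p pics
cat > h.py <<'E'
import numpy as np, cv2
from plant import robot
from scipy.spatial.transform import Rotation as R
def grab(name):
    info=robot.camera_info(name); p,d=robot.read_camera(name); return p,d,info
def cloud(d,info):
    H,W=d.shape; f=H/2/np.tan(np.radians(info['vertical_fov'])/2)
    v,u=np.mgrid[0:H,0:W]
    P=np.stack([(u-info['cx'])/f*d,-(v-info['cy'])/f*d,-d],-1)
    T=np.array(info['cam_to_world']); return P@T[:3,:3].T+T[:3,3]
def save(p,n,s=1.5): cv2.imwrite('pics/'+n,cv2.resize(p[:,:,::-1],None,fx=s,fy=s))
E
python3 - <<'E'
from h import *
for n in ('top','scene'):
    p,d,i=grab(n); save(p,n+'1.png'); np.savez(n+'1.npz',p=p,d=d,c=cloud(d,i)); print({k:v for k,v in i.items()})
print(robot.read_state())
E
```

```text
{'vertical_fov': 49.93129106963773, 'cx': 250.02945723861197, 'cy': 189.38991991126068, 'cam_to_world': array([[-0.02825714,  0.99482034, -0.09764237,  0.41972553],
       [-0.99949394, -0.02954651, -0.01178405, -0.02628343],
       [-0.014608  ,  0.09725997,  0.9951518 ,  1.23128069],
       [ 0.        ,  0.        ,  0.        ,  1.        ]])}
{'vertical_fov': 47.94711868039571, 'cx': 256.5223159228917, 'cy': 196.18145253617791, 'cam_to_world': array([[ 5.12881209e-01, -6.92465315e-01,  5.07390040e-01,
         1.09002141e+00],
       [ 8.58459176e-01,  4.14288321e-01, -3.02345878e-01,
        -3.58431815e-01],
       [-8.41734407e-04,  5.90641155e-01,  8.06933899e-01,
         9.67662754e-01],
       [ 0.00000000e+00,  0.00000000e+00,  0.00000000e+00,
         1.00000000e+00]])}
{'t': 0.1, 'q': array([ 1.20861089e+00,  1.31083686e-01,  1.48914707e+00,  2.44061540e-05,
        1.52301193e+00, -8.54075484e-02]), 'dq': array([-0.00113851, -0.00282638, -0.00106602,  0.00038958,  0.00112205,
        0.00135493]), 'joint_torque': array([ 1.61170956e-03, -5.61342108e+01, -4.93096840e+01,  7.70211755e-02,
        2.92196427e-02, -4.10410462e-05]), 'tool_pos': array([0.16374821, 0.57669602, 0.21770632]), 'orientation': array([-4.33323204e-01, -3.11117004e+00,  2.51840509e-03]), 'force': array([-0.34686411,  0.30384541, -0.34999398]), 'wrist_torque': array([-0.02361843,  0.02800417,  0.00111732]), 'opening': 0.09309826054291365}
```

View pics/top1.png

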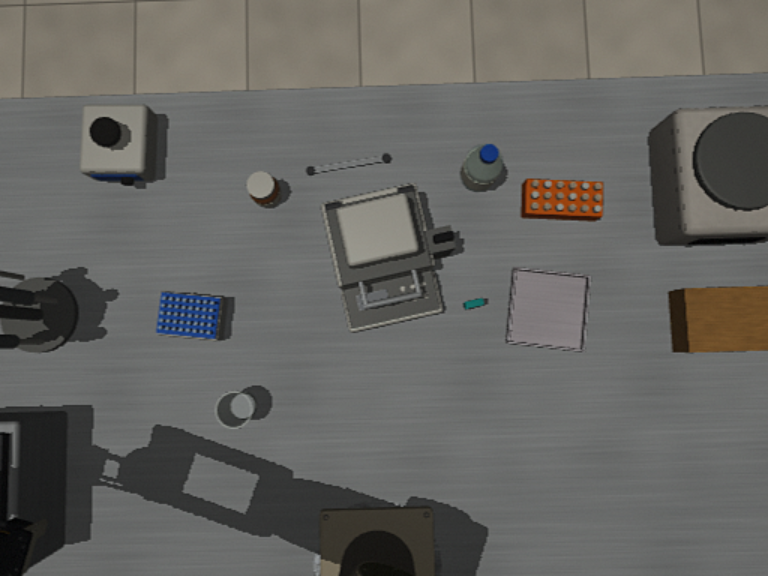

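View pics/scene1.png

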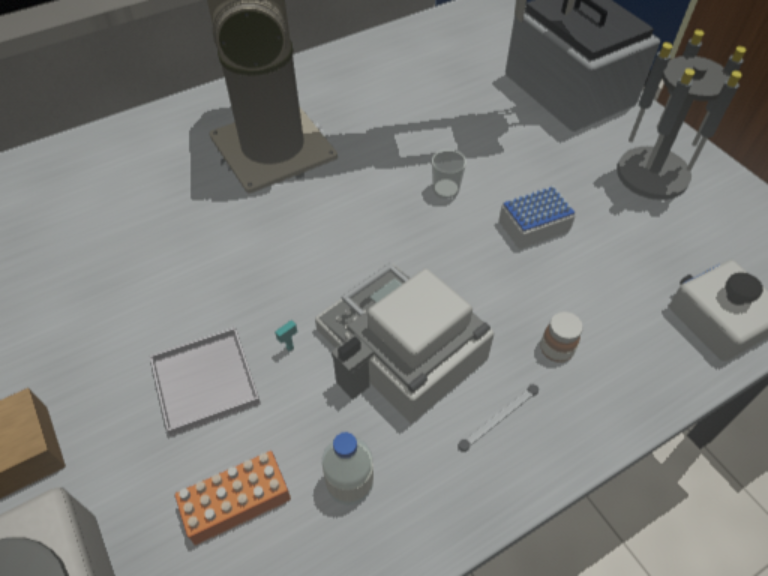

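```bash
cat > m.py <<'E'
from h import *
for n in ('top','scene'):
    z=np.load(n+'1.npz'); p,c=z['p'],z['c']
    near=(abs(c[...,0]-.5)<.25)&(abs(c[...,1]+.05)<.3)
    def rect(m,l):
        k,lab,st,ce=cv2.connectedComponentsWithStats(m.astype(np.uint8))
        for j in range(1,k):
            if st[j,4]<25: continue
            P=c[lab==j]; r=cv2.minAreaRect((P[:,:2]*1000).astype(np.float32))
            print(n,l,st[j,4],np.round(r[0],1),np.round(r[1],1),round(r[2],1),'z',np.round(np.percentile(P[:,2],[5,50,95]),4))
    rect(near&(c[...,2]>.145)&(c[...,2]<.165),'dome')
    rect(near&(c[...,2]>.118)&(c[...,2]<.135)&(p.max(-1)<80),'pin')
    rect(near&(c[...,2]>.09)&(c[...,2]<.108),'plate/bar')
    rect((abs(c[...,0]-.42)<.15)&(abs(c[...,1]+.27)<.12)&(c[...,2]>.014)&(c[...,2]<.032),'trayrim')
E
python3 m.py
```

```text
top dome 30 [ 745.  -225.2] [ 8.8 24.9] 0.5 z [0.1461 0.1498 0.1526]
top dome 1967 [623.8 -20.3] [110.2 129.9] 11.2 z [0.1494 0.1537 0.1571]
top pin 74 [ 611.1 -139.4] [14.4 35.8] 10.0 z [0.1238 0.1279 0.1314]
top plate/bar 143 [ 734.9 -225. ] [28.3 67.6] 1.3 z [0.0908 0.0996 0.1076]
top plate/bar 1773 [603.8 -47.5] [211.3 224.6] 11.2 z [0.0974 0.1017 0.1055]
top trayrim 213 [ 482.3 -336.8] [125.5 150.9] 82.4 z [0.0165 0.0213 0.0253]
scene dome 2175 [627.9 -20.5] [109.2 130.4] 11.3 z [0.1484 0.1522 0.1547]
scene dome 27 [ 746.1 -225.6] [21.8  6.9] 87.5 z [0.1463 0.1487 0.1509]
scene pin 99 [ 615.2 -139.6] [14.9 35.4] 11.7 z [0.1194 0.126  0.1287]
scene plate/bar 1800 [605.8 -50.4] [210.5 220.2] 11.2 z [0.0939 0.1001 0.1031]
scene plate/bar 44 [ 738.  -245.2] [10.6 33.4] 47.7 z [0.0924 0.0999 0.1065]
scene trayrim 311 [ 484.7 -337.9] [125.4 153.5] 81.8 z [0.0146 0.0193 0.023 ]
```

```bash
cat > go.py <<'E'
import sys; from h import *
# target: x y z(m) yaw(deg) of tool y, tool down
x,y,z,a=map(float,sys.argv[1:5]); s=robot.read_state(); Rm=R.from_rotvec(s['orientation'])
ty=np.array([np.cos(np.radians(a)),np.sin(np.radians(a)),0]); tz=np.array([0,0,-1.]); tx=np.cross(ty,tz)
Rt=R.from_matrix(np.c_[tx,ty,tz])
print('t',s['t'],'shift mm',np.round(Rm.inv().apply(np.array([x,y,z])-s['tool_pos'])*1000,1),'twist',np.round((Rm.inv()*Rt).as_rotvec(),3),'F',np.round(s['force'],1),'pos',np.round(s['tool_pos'],4),'open',round(s['opening'],4),'q',np.round(s['q'],2))
E
python3 -m pendant '[{"translation":[-36,-33,-5],"twist":[0,0,0],"grip":1},{"translation":[-36,-33,-5],"twist":[0,0,0],"grip":1},{"translation":[-36,-33,-5],"twist":[0,0,0],"grip":1},{"translation":[-36,-33,-5],"twist":[0,0,0],"grip":1},{"translation":[-36,-33,-5],"twist":[0,0,0],"grip":1},{"translation":[-36,-33,-5],"twist":[0,0,0],"grip":1},{"translation":[-36,-33,0],"twist":[0,0,0],"grip":1},{"translation":[-36,-33,0],"twist":[0,0,0],"grip":1},{"translation":[-36,-33,0],"twist":[0,0,0],"grip":1},{"translation":[-36,-33,0],"twist":[0,0,0],"grip":1}]' 40
python3 go.py 0.613 -0.139 0.24 11.2
python3 - <<'E'
from h import *
z=np.load('top1.npz');c=z['c']
for u,v in ((340,179),(393,183),(389,233),(338,229),(365,206)): print(np.round(c[v,u],3))
E
```

```text
t: 1.1
tool_pos: [0.4213, 0.1525, 0.2436]
orientation: [-0.415, -3.11, 0.015]
force: [1.7, 1.0, 0.3]
opening: 0.0928
t 1.1 shift mm [-261.5 -230.9    5.2] twist [-0.01   0.003  1.11 ] F [1.7 1.  0.3] pos [0.4213 0.1525 0.2436] open 0.0928 q [ 0.24 -0.29  1.84 -0.01  1.6  -1.07]
[ 0.564 -0.283 -0.005]
[ 0.547 -0.439  0.   ]
[ 0.399 -0.411  0.023]
[ 0.415 -0.269 -0.001]
[ 0.48  -0.35   0.007]
```

```bash
python3 -m pendant '[{"translation":[-26,-23,0],"twist":[0,0,0.111],"grip":0.4},{"translation":[-29,-20,0],"twist":[0,0,0.111],"grip":0.4},{"translation":[-31,-17,0],"twist":[0,0,0.111],"grip":0.4},{"translation":[-32,-13,0],"twist":[0,0,0.111],"grip":0.4},{"translation":[-34,-10,0],"twist":[0,0,0.111],"grip":0.4},{"translation":[-34,-6,0],"twist":[0,0,0.111],"grip":0.4},{"translation":[-35,-2,0],"twist":[0,0,0.111],"grip":0.4},{"translation":[-35,2,0],"twist":[0,0,0.111],"grip":0.4},{"translation":[-34,6,0],"twist":[0,0,0.111],"grip":0.4},{"translation":[-34,9,0],"twist":[0,0,0.111],"grip":0.4}]' 40
python3 go.py 0.613 -0.139 0.24 11.2
python3 - <<'E'
from h import *
p,d,i=grab('wrist'); save(p,'w1.png',1.2); c=cloud(d,i)
m=(c[...,2]>.118)&(c[...,2]<.135)&(abs(c[...,0]-.61)<.05)&(abs(c[...,1]+.14)<.05)&(p.max(-1)<90)
P=c[m];r=cv2.minAreaRect((P[:,:2]*1000).astype(np.float32));print(m.sum(),r,P[:,2].mean())
E
```

```text
t: 2.1
tool_pos: [0.6115, -0.1597, 0.2403]
orientation: [-2.049, -2.377, 0.02]
force: [0.7, 1.7, 0.3]
opening: 0.0649
t 2.1 shift mm [20.2  4.5  0.1] twist [-0.012  0.005 -0.047] F [0.7 1.7 0.3] pos [ 0.6115 -0.1597  0.2403] open 0.0649 q [-0.33  0.22  1.35 -0.01  1.58 -0.48]
674 ((613.2601928710938, -139.72935485839844), (13.607654571533203, 36.202674865722656), 11.313178062438965) 0.12740878506275255
```

View pics/w1.png

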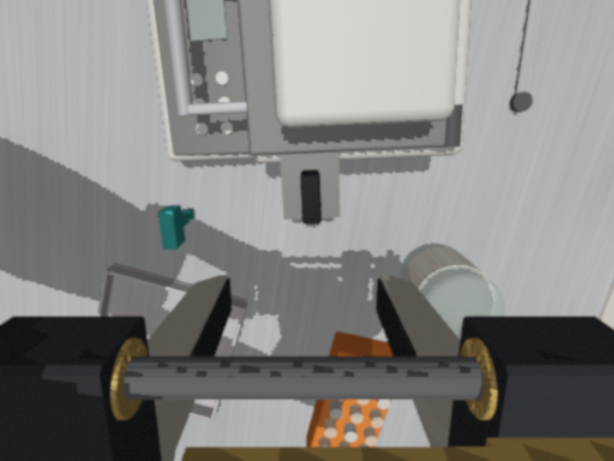

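```bash
python3 -m pendant '[{"translation":[10,2,0],"twist":[-0.012,0.005,-0.047],"grip":-0.1},{"translation":[10,2,0],"twist":[0,0,0],"grip":-0.1},{"translation":[0,0,20],"twist":[0,0,0],"grip":-0.1},{"translation":[0,0,20],"twist":[0,0,0],"grip":-0.1},{"translation":[0,0,20],"twist":[0,0,0],"grip":-0.1},{"translation":[0,0,15],"twist":[0,0,0],"grip":-0.1},{"translation":[0,0,5],"twist":[0,0,0],"grip":-0.1},{"translation":[0,0,0],"twist":[0,0,0],"grip":-0.1},{"translation":[0,0,0],"twist":[0,0,0],"grip":-0.1},{"translation":[0,0,0],"twist":[0,0,0],"grip":-0.1}]' 40
python3 go.py 0.613 -0.1395 0.107 11.2
```

```text
t: 3.15
tool_pos: [0.6124, -0.1349, 0.1574]
orientation: [1.991, 2.429, 0.001]
force: [0.3, 0.0, 0.2]
opening: 0.0416
t 3.15 shift mm [-4.6 -0.4 50.4] twist [0.001 0.    0.002] F [0.3 0.  0.2] pos [ 0.6124 -0.1349  0.1574] open 0.0416 q [-0.3   0.24  1.48  0.    1.42 -0.5 ]
```

```bash
python3 -m pendant '[{"translation":[-4.6,0,2],"twist":[0,0,0],"grip":-0.1},{"translation":[0,0,12],"twist":[0,0,0],"grip":-0.1},{"translation":[0,0,12],"twist":[0,0,0],"grip":-0.1},{"translation":[0,0,12],"twist":[0,0,0],"grip":-0.1},{"translation":[0,0,8],"twist":[0,0,0],"grip":-0.1},{"translation":[0,0,3],"twist":[0,0,0],"grip":-0.1},{"translation":[0,0,0],"twist":[0,0,0],"grip":-0.1},{"translation":[0,0,0],"twist":[0,0,0],"grip":-1},{"translation":[0,0,0],"twist":[0,0,0],"grip":-1},{"translation":[0,0,0],"twist":[0,0,0],"grip":-1}]' 40
python3 go.py 0.613 -0.1395 0.107 11.2
```

```text
t: 4.15
tool_pos: [0.6142, -0.1406, 0.1052]
orientation: [1.991, 2.427, 0.002]
force: [0.1, 0.1, 0.0]
opening: 0.0227
t 4.15 shift mm [ 1.3 -0.9 -1.8] twist [0.003 0.001 0.001] F [0.1 0.1 0. ] pos [ 0.6142 -0.1406  0.1052] open 0.0227 q [-0.31  0.28  1.52  0.    1.33 -0.5 ]
```

```bash
python3 -m pendant '[{"translation":[0,0,0],"twist":[0,0,0],"grip":-1},{"translation":[0,0,0],"twist":[0,0,0],"grip":-1},{"translation":[0,0,0],"twist":[0,0,0],"grip":-1},{"translation":[0,0,-2],"twist":[0,0,0],"grip":-1},{"translation":[0,0,-4],"twist":[0,0,0],"grip":-1},{"translation":[0,0,-6],"twist":[0,0,0],"grip":-1},{"translation":[0,0,-8],"twist":[0,0,0],"grip":-1},{"translation":[0,0,-10],"twist":[0,0,0],"grip":-1},{"translation":[0,0,-10],"twist":[0,0,0],"grip":-1},{"translation":[0,0,-10],"twist":[0,0,0],"grip":-1}]' 40
python3 go.py 0.613 -0.1395 0.24 11.2
```

```text
t: 5.15
tool_pos: [0.6133, -0.1403, 0.1574]
orientation: [1.993, 2.428, 0.001]
force: [0.3, 0.8, -0.3]
opening: 0.0138
t 5.15 shift mm [  0.9  -0.1 -82.6] twist [ 0.001 -0.     0.001] F [ 0.3  0.8 -0.3] pos [ 0.6133 -0.1403  0.1574] open 0.0138 q [-0.31  0.24  1.48  0.    1.42 -0.5 ]
```

```bash
python3 -m pendant '[{"translation":[0,0,-25],"twist":[0,0,0],"grip":-1},{"translation":[0,0,-25],"twist":[0,0,0],"grip":-1},{"translation":[-10,-10,-5],"twist":[0,0,0],"grip":-1},{"translation":[-26,-24,0],"twist":[0,0,0],"grip":-1},{"translation":[-26,-24,0],"twist":[0,0,0],"grip":-1},{"translation":[-26,-24,0],"twist":[0,0,0],"grip":-1},{"translation":[-26,-24,0],"twist":[0,0,0],"grip":-1},{"translation":[-26,-24,0],"twist":[0,0,0],"grip":-1},{"translation":[-20,-20,10],"twist":[0,0,0],"grip":-1},{"translation":[-10,-10,20],"twist":[0,0,0],"grip":-1}]' 40
python3 go.py 0.481 -0.350 0.052 11.2
```

```text
t: 6.15
tool_pos: [0.4859, -0.3505, 0.1968]
orientation: [1.975, 2.418, 0.004]
force: [-0.1, -0.5, -0.7]
opening: 0.0135
t 6.15 shift mm [  3.4  -6.7 144.7] twist [0.014 0.013 0.005] F [-0.1 -0.5 -0.7] pos [ 0.4859 -0.3505  0.1968] open 0.0135 q [-0.71  0.12  1.54  0.    1.46 -0.91]
```

```bash
python3 -m pendant '[{"translation":[0,0,10],"twist":[0,0,0],"grip":-1},{"translation":[0,0,20],"twist":[0,0,0],"grip":-1},{"translation":[0,0,25],"twist":[0,0,0],"grip":-1},{"translation":[0,0,25],"twist":[0,0,0],"grip":-1},{"translation":[0,0,20],"twist":[0,0,0],"grip":-1},{"translation":[0,0,10],"twist":[0,0,0],"grip":-1},{"translation":[0,0,5],"twist":[0,0,0],"grip":-1},{"translation":[0,0,0],"twist":[0,0,0],"grip":-1},{"translation":[0,0,0],"twist":[0,0,0],"grip":-1},{"translation":[0,0,0],"twist":[0,0,0],"grip":-1}]' 40
python3 go.py 0.481 -0.350 0.052 11.2
python3 - <<'E'
from h import *
p,d,i=grab('wrist'); save(p,'w2.png',1.2)
E
```

```text
t: 7.15
tool_pos: [0.4852, -0.3521, 0.0783]
orientation: [1.979, 2.415, 0.004]
force: [0.2, -0.8, -0.2]
opening: 0.0135
t 7.15 shift mm [ 3.2 -4.1 26.2] twist [0.014 0.013 0.002] F [ 0.2 -0.8 -0.2] pos [ 0.4852 -0.3521  0.0783] open 0.0135 q [-0.72  0.22  1.65  0.    1.25 -0.91]
```

View pics/w2.png

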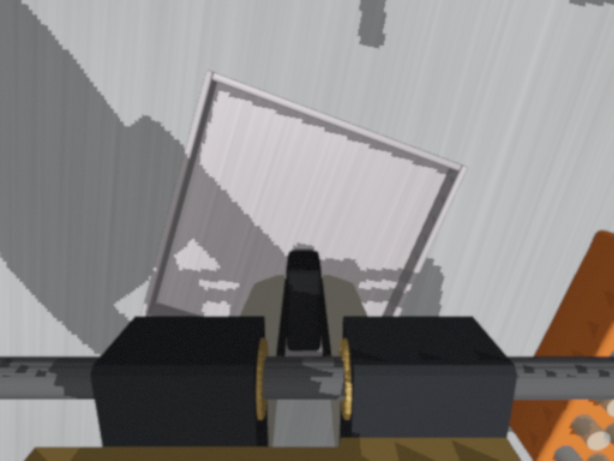

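```bash
python3 -m pendant '[{"translation":[0,-3,8],"twist":[0,0,0],"grip":-1},{"translation":[0,0,8],"twist":[0,0,0],"grip":-1},{"translation":[0,0,6],"twist":[0,0,0],"grip":-1},{"translation":[0,0,3],"twist":[0,0,0],"grip":-1},{"translation":[0,0,0],"twist":[0,0,0],"grip":-1},{"translation":[0,0,0],"twist":[0,0,0],"grip":-1},{"translation":[0,0,0],"twist":[0,0,0],"grip":-0.5},{"translation":[0,0,0],"twist":[0,0,0],"grip":-0.3},{"translation":[0,0,0],"twist":[0,0,0],"grip":-0.3},{"translation":[0,0,0],"twist":[0,0,0],"grip":-0.3}]' 40
python3 go.py 0.481 -0.350 0.052 11.2
```

```text
t: 8.2
tool_pos: [0.4836, -0.3542, 0.0533]
orientation: [1.977, 2.412, 0.003]
force: [-0.2, 0.1, 0.4]
opening: 0.0322
t 8.2 shift mm [ 4.7 -1.8  1.2] twist [0.016 0.016 0.002] F [-0.2  0.1  0.4] pos [ 0.4836 -0.3542  0.0533] open 0.0322 q [-0.72  0.24  1.67  0.    1.2  -0.92]
```

```bash
python3 -m pendant '[{"translation":[0,0,-10],"twist":[0,0,0],"grip":-0.3},{"translation":[0,0,-20],"twist":[0,0,0],"grip":-0.3},{"translation":[0,0,-35],"twist":[0,0,0],"grip":-0.3},{"translation":[0,0,-40],"twist":[0,0,0],"grip":-0.3},{"translation":[0,0,-40],"twist":[0,0,0],"grip":-0.3},{"translation":[0,0,-20],"twist":[0,0,0],"grip":-0.3},{"translation":[0,0,0],"twist":[0,0,0],"grip":-0.3},{"translation":[0,0,0],"twist":[0,0,0],"grip":-0.3},{"translation":[0,0,0],"twist":[0,0,0],"grip":-0.3},{"translation":[0,0,0],"twist":[0,0,0],"grip":-0.3}]' 40
python3 go.py 0.5026 -0.0445 0.22 11.25
python3 - <<'E'
from h import *
p,d,i=grab('wrist'); save(p,'w3.png',1.2)
E
```

```text
t: 9.2
tool_pos: [0.4791, -0.3509, 0.2263]
orientation: [1.978, 2.413, 0.003]
force: [-0.4, -0.8, -2.2]
opening: 0.0329
t 9.2 shift mm [295.9  83.1   3.1] twist [0.015 0.015 0.001] F [-0.4 -0.8 -2.2] pos [ 0.4791 -0.3509  0.2263] open 0.0329 q [-0.72  0.09  1.52  0.    1.51 -0.92]
```

View pics/w3.png

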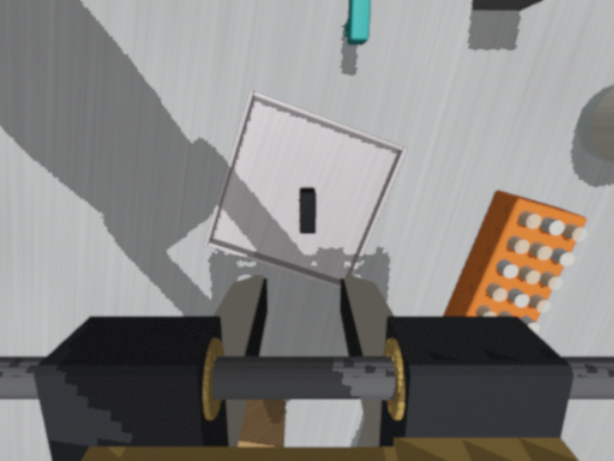

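Pin stands upright in the tray (307,210), tray corners (253,95), (402,150), (350,280), (211,242). Now to the bar.

```bash
python3 -m pendant '[{"translation":[20,7,0],"twist":[0.015,0.015,0],"grip":-0.3},{"translation":[35,12,0],"twist":[0,0,0],"grip":-0.3},{"translation":[40,12,0],"twist":[0,0,0],"grip":-0.3},{"translation":[40,12,0],"twist":[0,0,0],"grip":-0.3},{"translation":[40,12,0],"twist":[0,0,0],"grip":-0.3},{"translation":[40,12,0],"twist":[0,0,0],"grip":-0.3},{"translation":[20,8,0],"twist":[0,0,0],"grip":-0.3},{"translation":[10,3,0],"twist":[0,0,0],"grip":-0.3},{"translation":[0,0,0],"twist":[0,0,0],"grip":-0.3},{"translation":[0,0,0],"twist":[0,0,0],"grip":-0.3}]' 40
python3 go.py 0.5026 -0.0445 0.18 11.25
python3 - <<'E'
from h import *
p,d,i=grab('wrist'); save(p,'w4.png',1.2); c=cloud(d,i); np.savez('w4.npz',p=p,d=d,c=c)
# heater-frame coords from prior estimate
a=np.radians(11.25);O=np.array([.6105,-.0230]);M=np.array([[np.cos(a),-np.sin(a)],[np.sin(a),np.cos(a)]])
h=(c[...,:2]-O)@M
m=(abs(h[...,0]+.11)<.02)&(abs(h[...,1])<.042)&(abs(c[...,2]-.1)<.015)
print('bar px',m.sum(),'h',h[m].mean(0) if m.any() else 0,'z',np.percentile(c[m][:,2],[50,95]))
for lo,hi in((-.042,-.02),(-.02,0),(0,.02),(.02,.042)):
    k=m&(h[...,1]>lo)&(h[...,1]<hi)
    if k.any(): print(lo,np.round(np.percentile(h[k][:,0],[2,50,98]),4))
E
```

```text
t: 10.25
tool_pos: [0.5017, -0.0852, 0.2121]
orientation: [-1.981, -2.409, 0.009]
force: [0.0, -0.5, 0.1]
opening: 0.0323
t 10.25 shift mm [39.3  9.4 32.5] twist [-0.019 -0.014 -0.002] F [ 0.  -0.5  0.1] pos [ 0.5017 -0.0852  0.2121] open 0.0323 q [-0.27 -0.09  1.72  0.    1.53 -0.47]
bar px 1451 h [-0.10972317  0.0012137 ] z [0.10066711 0.10232945]
-0.042 [-0.1156 -0.1097 -0.1044]
-0.02 [-0.1156 -0.1098 -0.1038]
0 [-0.1148 -0.1098 -0.104 ]
0.02 [-0.1149 -0.1093 -0.1036]
```

View pics/w4.png

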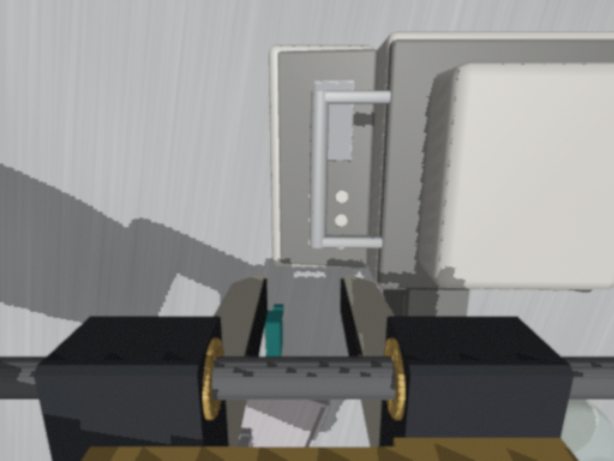

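The bar's rod runs (320,85)–(318,245), free between its arms; it matches my estimate within 1 mm.

```bash
python3 -m pendant '[{"translation":[20,5,5],"twist":[-0.019,-0.014,0],"grip":-0.3},{"translation":[18,4,5],"twist":[0,0,0],"grip":-0.3},{"translation":[0,0,10],"twist":[0,0,0],"grip":-0.3},{"translation":[0,0,10],"twist":[0,0,0],"grip":-0.3},{"translation":[0,0,5],"twist":[0,0,0],"grip":-0.3},{"translation":[0,0,0],"twist":[0,0,0],"grip":-0.3},{"translation":[0,0,0],"twist":[0,0,0],"grip":-0.3},{"translation":[0,0,0],"twist":[0,0,0],"grip":-0.3},{"translation":[0,0,0],"twist":[0,0,0],"grip":-0.3},{"translation":[0,0,0],"twist":[0,0,0],"grip":-0.3}]' 25
python3 go.py 0.5029 -0.0444 0.080 11.25
```

```text
t: 11.3
tool_pos: [0.5032, -0.0551, 0.1749]
orientation: [2.009, 2.413, -0.004]
force: [0.5, 0.2, -0.1]
opening: 0.033
t 11.3 shift mm [10.9  1.7 94.8] twist [-0.001  0.003 -0.014] F [ 0.5  0.2 -0.1] pos [ 0.5032 -0.0551  0.1749] open 0.033 q [-0.21 -0.1   1.8  -0.    1.44 -0.39]
```

```bash
python3 -m pendant '[{"translation":[10,2,5],"twist":[0,0,-0.014],"grip":-0.3},{"translation":[0,0,15],"twist":[0,0,0],"grip":-0.3},{"translation":[0,0,20],"twist":[0,0,0],"grip":-0.3},{"translation":[0,0,20],"twist":[0,0,0],"grip":-0.3},{"translation":[0,0,15],"twist":[0,0,0],"grip":-0.3},{"translation":[0,0,10],"twist":[0,0,0],"grip":-0.3},{"translation":[0,0,5],"twist":[0,0,0],"grip":-0.3},{"translation":[0,0,0],"twist":[0,0,0],"grip":-0.3},{"translation":[0,0,0],"twist":[0,0,0],"grip":-0.3},{"translation":[0,0,0],"twist":[0,0,0],"grip":-0.3}]' 25
python3 go.py 0.5029 -0.0444 0.080 11.25
```

```text
t: 12.3
tool_pos: [0.5028, -0.0422, 0.0775]
orientation: [1.985, 2.432, -0.004]
force: [-0.2, 0.6, -0.1]
opening: 0.0326
t 12.3 shift mm [-2.2 -0.3 -2.5] twist [-0.001  0.003  0.005] F [-0.2  0.6 -0.1] pos [ 0.5028 -0.0422  0.0775] open 0.0326 q [-0.18 -0.01  1.9  -0.    1.25 -0.38]
```

```bash
python3 -m pendant '[{"translation":[0,0,-2],"twist":[0,0,0],"grip":-0.3},{"translation":[0,0,0],"twist":[0,0,0],"grip":-1},{"translation":[0,0,0],"twist":[0,0,0],"grip":-1},{"translation":[0,0,0],"twist":[0,0,0],"grip":-1},{"translation":[0,0,0],"twist":[0,0,0],"grip":-1},{"translation":[0,0,0],"twist":[0,0,0],"grip":-1},{"translation":[0,0,0],"twist":[0,0,0],"grip":-1},{"translation":[0,0,0],"twist":[0,0,0],"grip":-1},{"translation":[0,0,0],"twist":[0,0,0],"grip":-1},{"translation":[0,0,0],"twist":[0,0,0],"grip":-1}]' 25
python3 go.py 0.5029 -0.0444 0.080 11.25
```

```text
t: 13.3
tool_pos: [0.502, -0.0431, 0.0818]
orientation: [1.986, 2.432, -0.007]
force: [-0.8, -0.4, 0.5]
opening: 0.0109
t 13.3 shift mm [-1.4  0.6  1.8] twist [-0.002  0.004  0.005] F [-0.8 -0.4  0.5] pos [ 0.502  -0.0431  0.0818] open 0.0109 q [-0.18 -0.02  1.9  -0.    1.26 -0.38]
```

```bash
cat > th.py <<'E'
from h import *
s=robot.read_state();a=np.radians(11.25)
d=s['tool_pos']-np.array([.502,-.0431,.0818]); hx=d[0]*np.cos(a)+d[1]*np.sin(a); hy=-d[0]*np.sin(a)+d[1]*np.cos(a)
X=.195-hx; Z=d[2]
print('t',s['t'],'theta',round(np.arctan2(Z,X),4),'r',round(np.hypot(X,Z),4),'hx,hy,z mm',np.round([hx*1e3,hy*1e3,Z*1e3],1),'F',np.round(s['force'],1),'open',round(s['opening'],4))
t=1.28; print('remaining y,z mm',np.round([(.195*(1-np.cos(t))-hx)*1e3,(Z-.195*np.sin(t))*1e3],1),'dev',np.round((R.from_rotvec(s['orientation']).as_matrix()[:,2]),3))
E
python3 -m pendant '[{"translation":[0,0,-6],"twist":[0,0,0],"grip":-1},{"translation":[0,0.5,-9.7],"twist":[0,0,0],"grip":-1},{"translation":[0,1.3,-11.6],"twist":[0,0,0],"grip":-1},{"translation":[0,2,-11.5],"twist":[0,0,0],"grip":-1},{"translation":[0,2.7,-11.4],"twist":[0,0,0],"grip":-1},{"translation":[0,3.3,-11.2],"twist":[0,0,0],"grip":-1},{"translation":[0,4,-11],"twist":[0,0,0],"grip":-1},{"translation":[0,3.5,-7],"twist":[0,0,0],"grip":-1},{"translation":[0,1.5,-3],"twist":[0,0,0],"grip":-1},{"translation":[0,0,0],"twist":[0,0,0],"grip":-1}]' 25
python3 th.py
```

```text
t: 14.3
tool_pos: [0.5227, -0.0391, 0.1725]
orientation: [1.985, 2.43, -0.007]
force: [0.3, -1.9, -3.1]
opening: 0.0108
t 14.3 theta 0.4805 r 0.1961 hx,hy,z mm [21.1 -0.1 90.7] F [ 0.3 -1.9 -3.1] open 0.0108
remaining y,z mm [118.  -96.2] dev [ 0.    -0.006 -1.   ]
```

```bash
python3 -m pendant '[{"translation":[0,3.7,-6.8],"twist":[0,0,0],"grip":-1},{"translation":[0,6.1,-10],"twist":[0,0,0],"grip":-1},{"translation":[0,6.7,-9.6],"twist":[0,0,0],"grip":-1},{"translation":[0,7.3,-9.2],"twist":[0,0,0],"grip":-1},{"translation":[0,7.8,-8.7],"twist":[0,0,0],"grip":-1},{"translation":[0,8.3,-8.2],"twist":[0,0,0],"grip":-1},{"translation":[0,8.8,-7.7],"twist":[0,0,0],"grip":-1},{"translation":[0,6.1,-4.9],"twist":[0,0,0],"grip":-1},{"translation":[0,3.1,-2.3],"twist":[0,0,0],"grip":-1},{"translation":[0,0,0],"twist":[0,0,0],"grip":-1}]' 25
python3 th.py
```

```text
t: 15.3
tool_pos: [0.5827, -0.0274, 0.2461]
orientation: [1.988, 2.431, -0.014]
force: [-1.4, -3.3, -1.5]
opening: 0.0109
t 15.3 theta 0.9693 r 0.1993 hx,hy,z mm [ 82.2  -0.4 164.3] F [-1.4 -3.3 -1.5] open 0.0109
remaining y,z mm [ 56.8 -22.5] dev [-0.004 -0.008 -1.   ]
```

```bash
python3 -m pendant '[{"translation":[0,4,-2.5],"twist":[0,0,0],"grip":-1},{"translation":[0,6,-3],"twist":[0,0,0],"grip":-1},{"translation":[0,6,-2.5],"twist":[0,0,0],"grip":-1},{"translation":[0,6,-2.5],"twist":[0,0,0],"grip":-1},{"translation":[0,6,-2],"twist":[0,0,0],"grip":-1},{"translation":[0,5,-1],"twist":[0,0,0],"grip":-1},{"translation":[0,3,-0.5],"twist":[0,0,0],"grip":-1},{"translation":[0,0,0],"twist":[0,0,0],"grip":-1},{"translation":[0,0,0],"twist":[0,0,0],"grip":-1},{"translation":[0,0,0],"twist":[0,0,0],"grip":-1}]' 25
python3 th.py
python3 - <<'E'
from h import *
a=np.radians(11.25);O=np.array([.6105,-.0230]);M=np.array([[np.cos(a),-np.sin(a)],[np.sin(a),np.cos(a)]])
for n in ('wrist','top','scene'):
    p,d,i=grab(n); save(p,n+'5.png',1.2); c=cloud(d,i); h=(c[...,:2]-O)@M; np.savez(n+'5.npz',p=p,h=np.dstack([h,c[...,2:]]),d=d)
E
```

```text
t: 16.3
tool_pos: [0.6185, -0.0206, 0.2664]
orientation: [1.988, 2.429, -0.015]
force: [-2.3, -2.6, 3.4]
opening: 0.0113
t 16.3 theta 1.1785 r 0.1998 hx,hy,z mm [118.6  -0.7 184.6] F [-2.3 -2.6  3.4] open 0.0113
remaining y,z mm [20.5 -2.2] dev [-0.004 -0.009 -1.   ]
```

View pics/scene5.png

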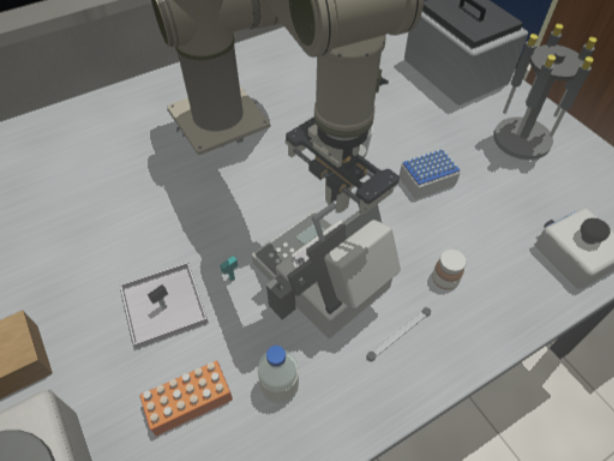

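View pics/wrist5.png

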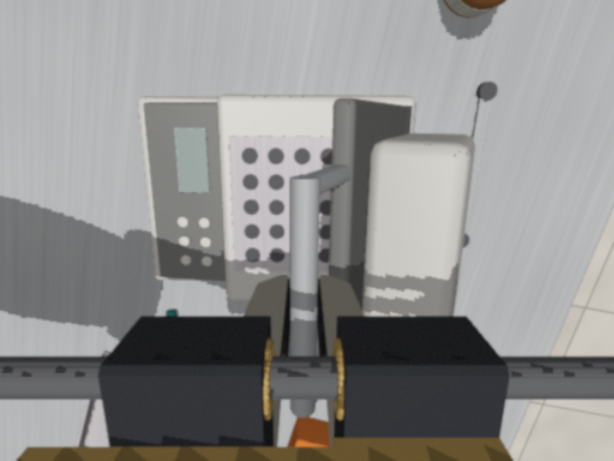

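```bash
cat > fit.py <<'E'
import sys; from h import *
a=np.radians(11.25);O=np.array([.6105,-.0230]);M=np.array([[np.cos(a),-np.sin(a)],[np.sin(a),np.cos(a)]])
ths=[]
def hf(n,k):
    p,d,i=grab(n); c=cloud(d,i); return p,d,np.dstack([(c[...,:2]-O)@M,c[...,2:]])
for rep in range(int(sys.argv[1])):
    p,d,h=hf('scene',rep)
    # bench reference plane for tilt calibration
    # dome outer face: lies 58 mm outside the hinge plane; use loose gate for 1.0<theta<1.5
    g0=float(sys.argv[2])
    for _ in range(3):
        n=np.array([np.sin(g0),0,np.cos(g0)]); Q=h-np.array([.085,0,.096])
        off=Q@n; l=Q@np.array([-np.cos(g0),0,np.sin(g0)])
        m=(d>0)&(abs(off-.058)<.008)&(l>.025)&(l<.115)&(abs(h[...,1])<.055)
        P=h[m]; A=np.c_[P[:,1],P[:,2],np.ones(len(P))]
        co=np.linalg.lstsq(A,P[:,0],rcond=None)[0]; r=P[:,0]-A@co; k=abs(r)<.003
        co=np.linalg.lstsq(A[k],P[k,0],rcond=None)[0]
        nn=np.array([1,-co[0],-co[1]]); nn/=np.linalg.norm(nn); g0=np.arctan2(nn[0],nn[2])
    ths.append(g0); print('scene dome n',m.sum(),'theta',round(g0,4),'ny',round(nn[1],3),'offset mm',round((P[k].mean(0)-[.085,0,.096])@nn*1e3,1))
p,d,h=hf('wrist',0)
m=(d>0)&(abs(h[...,0]-(.085-.195*np.cos(g0)))<.02)&(h[...,1]>-.03)&(h[...,1]<.042)&(h[...,2]>.096+.195*np.sin(g0)-.02)&(p.min(-1)>100)
P=h[m]; print('rod wrist',m.sum(),np.round(np.percentile(P[:,0],[2,50,98])*1e3,1),'ztop',np.round(np.percentile(P[:,2],[50,95])*1e3,1))
xc=(np.percentile(P[:,0],2)+np.percentile(P[:,0],98))/2; print('theta from rod x',np.round(np.arccos((.085-xc)/.195),4))
E
python3 fit.py 3 1.18; python3 th.py
```

```text
scene dome n 1337 theta 1.1674 ny -0.004 offset mm 58.5
scene dome n 1329 theta 1.1698 ny -0.003 offset mm 58.3
scene dome n 1325 theta 1.1689 ny -0.004 offset mm 58.3
rod wrist 3310 [ 2.4  8.9 15.6] ztop [280.7 368.2]
theta from rod x 1.1705
t 16.65 theta 1.1785 r 0.1998 hx,hy,z mm [118.6  -0.6 184.6] F [-2.1 -1.8  2.7] open 0.011
remaining y,z mm [20.5 -2.2] dev [-0.004 -0.009 -1.   ]
```

```bash
python3 -m pendant '[{"translation":[0,2,-1],"twist":[0,0,0],"grip":-1},{"translation":[0,3,-1.2],"twist":[0,0,0],"grip":-1},{"translation":[0,4,-1.4],"twist":[0,0,0],"grip":-1},{"translation":[0,3,-1],"twist":[0,0,0],"grip":-1},{"translation":[0,2,-0.5],"twist":[0,0,0],"grip":-1},{"translation":[0,1,-0.2],"twist":[0,0,0],"grip":-1},{"translation":[0,0,0],"twist":[0,0,0],"grip":-1},{"translation":[0,0,0],"twist":[0,0,0],"grip":-1},{"translation":[0,0,0],"twist":[0,0,0],"grip":-1},{"translation":[0,0,0],"twist":[0,0,0],"grip":-1}]' 25
python3 fit.py 2 1.25; python3 th.py
```

```text
t: 17.65
tool_pos: [0.635, -0.0174, 0.2724]
orientation: [1.988, 2.428, -0.014]
force: [-1.1, -2.5, 2.5]
opening: 0.0109
scene dome n 1192 theta 1.2625 ny -0.003 offset mm 58.5
scene dome n 1192 theta 1.2599 ny -0.005 offset mm 58.6
rod wrist 2970 [19.3 25.8 32. ] ztop [286.9 374. ]
theta from rod x 1.2615
t 17.8 theta 1.2681 r 0.1996 hx,hy,z mm [135.5  -0.7 190.6] F [-1.4 -1.8  3. ] open 0.0113
remaining y,z mm [3.6 3.8] dev [-0.003 -0.009 -1.   ]
```

```bash
python3 -m pendant '[{"translation":[0,1.2,-0.3],"twist":[0,0,0],"grip":-1},{"translation":[0,1.2,-0.3],"twist":[0,0,0],"grip":-1},{"translation":[0,0.8,-0.2],"twist":[0,0,0],"grip":-1},{"translation":[0,0,0],"twist":[0,0,0],"grip":-1},{"translation":[0,0,0],"twist":[0,0,0],"grip":-1},{"translation":[0,0,0],"twist":[0,0,0],"grip":-1},{"translation":[0,0,0],"twist":[0,0,0],"grip":-1},{"translation":[0,0,0],"twist":[0,0,0],"grip":-1},{"translation":[0,0,0],"twist":[0,0,0],"grip":-1},{"translation":[0,0,0],"twist":[0,0,0],"grip":-1}]' 25
python3 fit.py 3 1.28; python3 th.py
```

```text
t: 18.8
tool_pos: [0.6384, -0.0167, 0.2733]
orientation: [1.988, 2.428, -0.014]
force: [-2.2, -2.4, 3.3]
opening: 0.0113
scene dome n 1164 theta 1.2797 ny -0.005 offset mm 58.5
scene dome n 1156 theta 1.2798 ny -0.005 offset mm 58.5
scene dome n 1162 theta 1.2789 ny -0.006 offset mm 58.6
rod wrist 2865 [23.8 29.2 35.3] ztop [287.9 374.9]
theta from rod x 1.2823
t 19.0 theta 1.2861 r 0.1996 hx,hy,z mm [138.9  -0.7 191.5] F [-2.2 -2.7  3.4] open 0.0112
remaining y,z mm [0.2 4.7] dev [-0.003 -0.009 -1.   ]
```

```bash
python3 -m pendant '[{"translation":[0,0,0],"twist":[0,0,0],"grip":-1},{"translation":[0,0,0],"twist":[0,0,0],"grip":-1},{"translation":[0,0,0],"twist":[0,0,0],"grip":-1},{"translation":[0,0,0],"twist":[0,0,0],"grip":-1},{"translation":[0,0,0],"twist":[0,0,0],"grip":-1},{"translation":[0,0,0],"twist":[0,0,0],"grip":-1},{"translation":[0,0,0],"twist":[0,0,0],"grip":-1},{"translation":[0,0,0],"twist":[0,0,0],"grip":-1},{"translation":[0,0,0],"twist":[0,0,0],"grip":-1},{"translation":[0,0,0],"twist":[0,0,0],"grip":-1}]' 25
python3 fit.py 2 1.28; python3 th.py; python3 -c "
from h import *
p,d,i=grab('scene');save(p,'s6.png',1.5);print(np.abs(robot.read_state()['dq']).max())"
```

```text
t: 20.0
tool_pos: [0.6384, -0.0168, 0.2733]
orientation: [1.988, 2.428, -0.014]
force: [-2.1, -2.7, 4.0]
opening: 0.0107
scene dome n 1159 theta 1.2787 ny -0.005 offset mm 58.6
scene dome n 1161 theta 1.2781 ny -0.005 offset mm 58.7
rod wrist 2876 [23.8 29.2 35.3] ztop [288.  374.9]
theta from rod x 1.2823
t 20.15 theta 1.2859 r 0.1996 hx,hy,z mm [138.9  -0.8 191.5] F [-1.3 -2.8  3.1] open 0.0115
remaining y,z mm [0.2 4.7] dev [-0.003 -0.009 -1.   ]
0.0014532388420971363
```

View pics/s6.png

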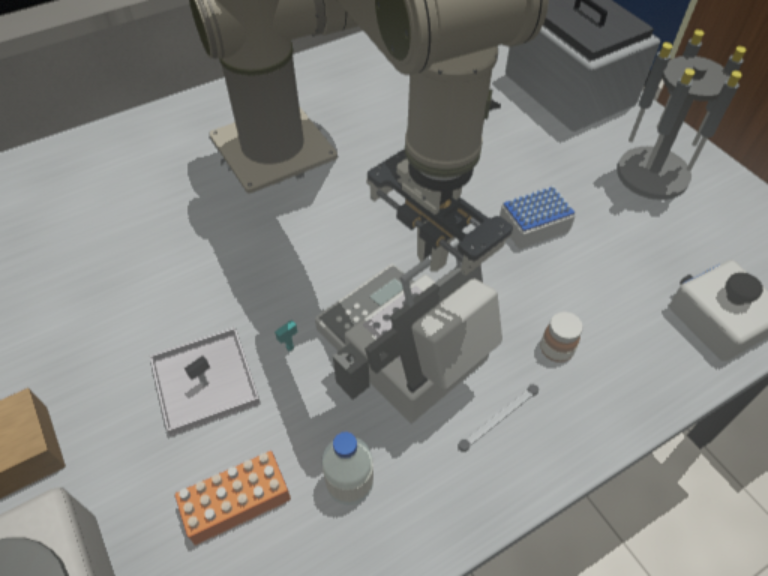

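The pin stands in the tray (198,370), the lid is held near upright by its bar (about 435,265), and the bystanders and the turquoise look-alike (287,333) are where they were. The beaker is hidden behind the arm.

```bash
python3 -c "
from plant import robot
print(robot.close_job())"
```

```text
the job is handed in; nothing more can be done
None
```

The lock pin is out and in the tray, and the lid is held at its balance point with the gripper still on the bar. I handed the job in at about 20 s. I pulled the pin straight up while the lid was shut, and it stands upright in the tray. Then I lifted the lid by the bar.

- **Lid angle:** over the last second the dome-face fit gave 1.278 to 1.279 rad, and the rod's position seen from the wrist gave 1.282. The target is 1.28 within 0.02. The angle from the tool's path read 1.286, slightly high because the rod slid about 5 mm along the pads during the lift.
- **Holding still:** the arm was at rest (joint speeds about 0.001 rad/s), gripping at 25 N, with 3 to 5 N measured on the tool.
- **Everything else:** the bystanders and the turquoise look-alike stand where they were in the last picture. The exception is the beaker: the arm hid it, so I could not check it at the end. The gripper passed well above that area on the way in.

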